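# Close the draught shield and tare the balance

### The job

A sample tin is standing on the pan of the balance and its reading has to be tared. Push the roof window and the side window of the draught shield fully shut with the fingertips, in either order, and then press the separate tare key right down and let it come back up. Leave the tin, the weights, the beaker and the spare tin standing where they are.

Things in the scene. Friction and masses are not known exactly. Their poses are not given: they have to be found in the camera images.
- balance: Cream bench balance, 225 x 191 x 58 mm, fixed to the bench; a glass draught shield with an aluminium frame stands on it round the pan, up to 166 mm above the bench. Origin: centre of the underside. Its x axis points from the front (blue control strip, no shield above it) to the back, y to its left, z up.
- roof_window (a joint): Slide of the glass roof window of the shield along the balance's x axis, in m: 0 = fully shut (forward, against its stop), 0.085 = fully open (pushed to the back). It starts partly or fully open, by 45 mm or more. It stays where it is left; about 1.5 N plus a little damping moves it. To shut it, push its tab in the balance's -x direction.
- roof_tab (a point): Middle of the top edge of the black upright tab near the front edge of the roof window. The tab is a plate 5 mm thick (along the balance's x), 60 mm wide (along y) and rises 24 mm above the window; its top edge is 187 mm above the bench. The point lies in the middle of the thickness and moves with the window. Behind the tab lies the flat window, 24 mm lower (frame lips at the two sides rise to 166 mm above the bench). Axes as the balance's.
- side_window (a joint): Slide of the glass window in the left side of the shield along the balance's x axis, in m: 0 = fully shut (forward), 0.085 = fully open (to the back); starts open by 45 mm or more, and behaves like the roof window. The other three sides are fixed glass. To shut it, push its tab in the balance's -x direction.
- side_tab (a point): Middle of the top edge of the black upright tab of the side window. The tab is a plate 5 mm thick (along the balance's x) and 30 mm wide (along y), standing outside the shield beside its left wall near the front edge of the window, from 135 to 187 mm above the bench; its upper 21 mm stand clear above the shield's frame. The point lies in the middle of thickness and width and moves with the window. Axes as the balance's.
- tare_key (a joint): Travel of the tare key in m: 0 = up, 0.006 = right down; a spring brings it back. Fully down takes 4.5 N, straight down.
- tare_key_top (a point): Centre of the top of the tare key: a round black push button 36 mm across on a small grey housing fixed to the bench, to the left or to the right of the balance. The point moves with the key.
- tin_center (a point): Centre of the grey sample tin (58 mm across, 60 mm tall) that stands on the pan inside the shield; not to be touched.
- beaker_center (a point): Centre of a white beaker, 66 mm across and 85 mm tall, standing on the opposite side of the balance from the tare key; bystander.
- large_weight_center (a point): Centre of a brass weight 48 mm across and 50 mm tall, standing beside the balance, to its left or right, farther from the robot than the key or beaker there; bystander.
- small_weight_center (a point): Centre of a brass weight 38 mm across and 40 mm tall, standing beside the balance, to its left or right, farther from the robot than the key or beaker there; bystander.
- spare_tin_center (a point): Centre of a grey tin 68 mm across and 45 mm tall on the bench at the right, beyond the key or beaker there; bystander.
Things that resemble listed ones, but are neither listed nor needed, are in the scene too. What is meant by the part that bears tare_key is not brown, and is the smaller of those in its own colour.

How it is judged:
By the outcome, as a careful person would: the job done as asked, in the order asked, and still so for the second after the job is handed in, with the robot touching nothing.
It also fails if it takes over 64 s, if anything falls off the work surface, if the arm or the gripper's body presses on something with over 40 N, if the wrist force passes 120 N, or if a joint passes its speed limit or range.

### The arm

A 6-joint arm with a two-finger parallel gripper is mounted at the origin on a cart in front of the work surface, level with it; the furniture and walls round the work are solid. World frame = base frame: x ahead of the robot, y to its left, z up, the work surface at z = 0. Lengths are in m, angles in degrees, forces in N, time in s.
With the tool pointing down it reaches from about 0.3 to 0.775 m from the base axis. Payload 14.6 kg.
Tool frame: the origin (TCP) lies at the very end of the fingers, on their centre line; the grasp point (between the pads) lies 19 mm behind it; z points along the fingers, y is the line along which they close (so a half turn about z gives the same grasp; the last joint's range is limited). The gripper opens to 94 mm and grips with 3 to 60 N. Pads are 16 mm wide; open, the fingers measure 119 mm over their backs; the gripper's body (75 mm by 177 mm) begins 78 mm behind the grasp point.
Start: joints at [61.215, 17.183, 87.147, -0, 75.671, -3.816], TCP at [0.232, 0.499, 0.205] pointing down, gripper open.
Joint ranges: [-173.82, 173.82], [-45.26, 126.66], [13.44, 144.39], [-59.66, 239.66], [0, 175.72], [-146.38, 146.38]. Speed limits (degrees/s): [127.2, 127.2, 147.25, 180, 180, 180].

### API

Orientations are given as a 3x3 rotation matrix whose columns are the frame's x, y, z axes.
In Python, from bench import arm, eyes gives the robot as it stands. The module is installed in compiled form; this text tells all that it offers.
- The arm moves only by the tool servo_tool, never from a script. Its argument "moves" is one flat list of numbers, 5 for each row, row after row: the closure in counts, from 0 (fully open) to 255 (shut), then the shift along the world's x, y, z in units of 25 mm (1.0 is 25 mm), then the turn about the world's z in units of 6 degrees (1.0 is 6 degrees). A call has exactly 8 rows; each row shifts and turns the commanded pose from where the row before left it; what a row does not reach is not made up. A row lasts 1/8 s, in which the tool goes at most 62.5 mm and 10.7 degrees, less where a joint would pass 70% of its speed; a pose out of reach is approached as far as the arm can. A call is refused whole if a number of a shift passes 1 or a number of a turn 1, either way. A call with a gripper value outside its range is refused whole. The fingers move at their own pace and stop on an object; "newtons" is the grip in N (left out, the last holds). Time passes only in rows, so rows that do not move let the fingers close, or fill a call up. It gives the time, the measured TCP pose, the force, the opening and the grip force at its end, in the units of the state.
- arm.read_state(): the state, without advancing time (a new reading comes with each control period).
- eyes.grab_frame(name): name is "scene" or "top"; returns the picture (400x640x3 uint8, red, green, blue); there is no depth.
- eyes.calibration(name): a dict with "fov_y" (degrees; the focal length in pixels is half the picture's height over the tangent of half this angle, whatever the lens; pixels are square), "cx", "cy" (the principal point, pixels), "R" (3x3) and "t" (3): a world point X has camera coordinates R X + t. Camera axes: x right, y down, z forward; pixel columns grow to the right and rows downward; lengths in m; the calibration is good to about 2 mm. A picture is of the moment at which its call begins. calibration takes no time and is no camera call.
- arm.sign_off(): hands the job in; it is judged then, once.
The state is a dict: "clock": time; "qpos": joint angles; "joint_vel": joint speeds; "effort": joint torques, N m; "eef_pos": TCP position; "eef_rot": TCP orientation; "force": force on the tool from outside, world axes, zero at the start; "torque": the same for the moment, N m; "finger_gap": finger opening in m; "finger_force": force on a finger pad.
Only numpy, scipy, OpenCV 4.12 (cv2) and the standard library are available. Lean on these libraries where they do the work, as an engineer would, in place of code of your own. Each camera call takes 0.05 s, during which the arm holds its last target. There are 200 camera calls.

## Working session

There is one attempt and no reset: what is moved stays moved. The work goes in short steps, Python scripts to look and compute and a tool call to move; the robot and the scene stay as the last step left them, time stands still between calls to the robot, and variables do not carry over. Pictures are saved under pics/ and viewed, at most 10 in all, crops included, and the job is handed in when it is done.

Besides the shell and the picture viewer there is one more tool, called after "Emit:" as name(argument=value, ...), one argument or row to a line, values as JSON. servo_tool: Moves the arm, as the interface text tells. Its arguments: {"type":"object","properties":{"moves":{"type":"array","items":{"type":"number"}},"newtons":{"type":"number"}},"required":["moves"]}

```bash
mkdir -p pics; cat > h.py <<'E'
import numpy as np, cv2
from bench import arm, eyes
def cal(n):
    c=eyes.calibration(n); f=200/np.tan(np.radians(c["fov_y"])/2)
    return f,c["cx"],c["cy"],np.array(c["R"]),np.array(c["t"])
def ray(n,u,v,z):
    f,cx,cy,R,t=cal(n); o=-R.T@t; d=R.T@np.array([(u-cx)/f,(v-cy)/f,1]); return o+d*(z-o[2])/d[2]
def proj(n,X):
    f,cx,cy,R,t=cal(n); p=R@np.array(X)+t; return p[:2]/p[2]*f+[cx,cy]
def grab(n,fn):
    im=eyes.grab_frame(n)[:,:,::-1].copy(); cv2.imwrite(fn,im); return im
E
python3 - <<'E'
from h import *
for n in("scene","top"):
    grab(n,f"pics/{n}0.png"); c=eyes.calibration(n); print(n,c, -np.array(c["R"]).T@c["t"])
s=arm.read_state(); print(s["clock"],s["eef_pos"],s["eef_rot"],s["finger_gap"])
E
```

```text
scene {'fov_y': 55.804744713957845, 'cx': 320.30867578869663, 'cy': 204.515279554674, 'R': array([[ 0.5355874 , -0.84447109,  0.00383632],
       [-0.64607213, -0.41267415, -0.64209879],
       [ 0.54381701,  0.34142149, -0.76661231]]), 't': array([-0.26484154,  0.4068288 ,  0.99939864])} [-0.13880344 -0.39697946  1.02839159]
top {'fov_y': 43.92017321389857, 'cx': 323.03893905459154, 'cy': 200.07875247657972, 'R': array([[ 2.11923364e-02, -9.99775417e-01,  1.76590100e-06],
       [-8.94793819e-01, -1.89678192e-02, -4.46076499e-01],
       [ 4.45976351e-01,  9.45182310e-03, -8.94994836e-01]]), 't': array([2.60241976e-04, 5.48459849e-01, 1.29295282e+00])} [-0.08587341 -0.00155749  1.40184115]
0.1 [0.23205213 0.49838197 0.20492705] [[-9.06537068e-01  4.22125883e-01 -5.31853016e-04]
 [ 4.22126208e-01  9.06536593e-01 -9.32079267e-04]
 [ 8.86894384e-05 -1.06947350e-03 -9.99999424e-01]] 0.09419591339284393
```

View pics/scene0.png

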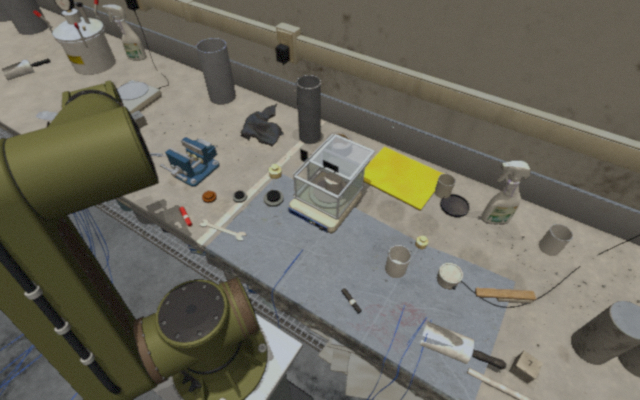

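View pics/top0.png

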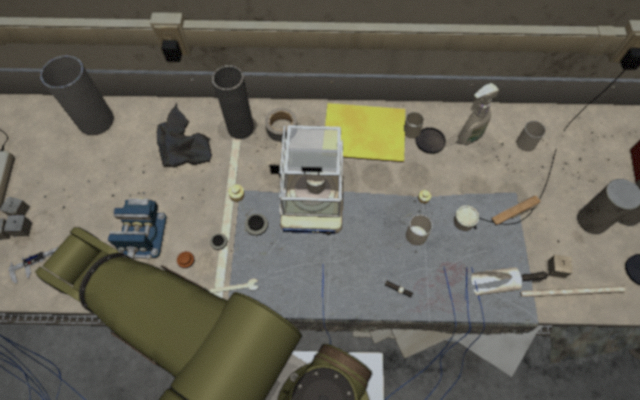

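The scene view shows the balance near (330,185), with dark round buttons at (273,198) and (239,196) and an orange-brown one at (209,197). In the top view the balance is at (312,180), and the buttons are at (256,222), (218,241) and (185,259). I'll zoom in on these.

```bash
python3 - <<'E'
from h import *
t=cv2.imread("pics/top0.png");s=cv2.imread("pics/scene0.png")
a=cv2.resize(t[110:280,165:365],(700,595),interpolation=cv2.INTER_CUBIC);cv2.imwrite("pics/tz.png",a)
b=cv2.resize(s[125:245,190:390],(800,480),interpolation=cv2.INTER_CUBIC);cv2.imwrite("pics/sz.png",b)
E
```

```text
(no output)
```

View pics/tz.png

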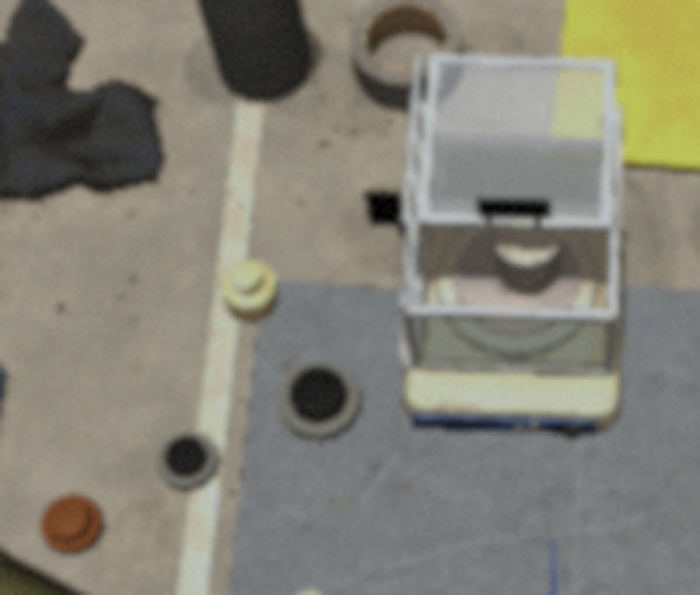

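View pics/sz.png

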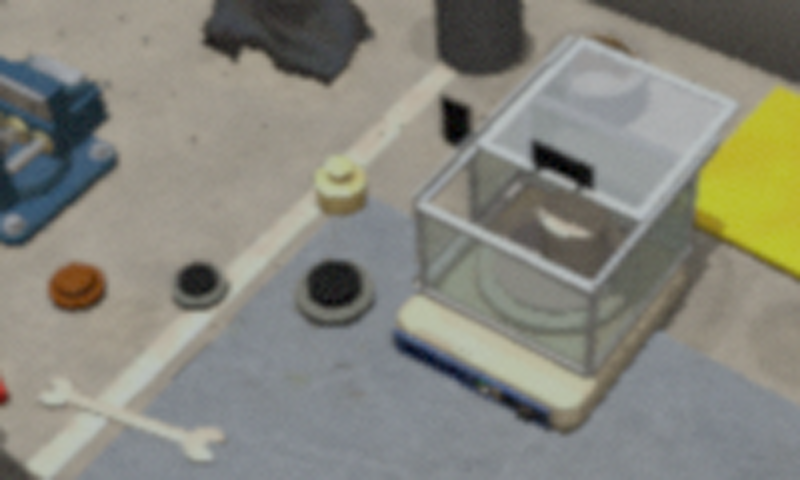

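The smaller grey housing is at tz (188,460). It has a black cap about 36 mm across, so it is the tare key. The roof tab is at tz (514,208) and the side tab at tz (383,208). Next I measure them by mask.

```bash
cat >> h.py <<'E'
def blob(im,x0,y0,x1,y1,th=45):
    c=im[y0:y1,x0:x1]; m=(c.max(2)<th).astype(np.uint8)
    n,l,st,ce=cv2.connectedComponentsWithStats(m); i=1+np.argmax(st[1:,4]); s=st[i]
    return ce[i]+[x0,y0],(s[0]+x0,s[1]+y0,s[2],s[3],s[4])
def tri(ut,us):
    A=[];b=[]
    for n,u in(("top",ut),("scene",us)):
        f,cx,cy,R,t=cal(n)
        for k,c in((0,cx),(1,cy)):
            w=(u[k]-c)/f; A.append(w*R[2]-R[k]); b.append(t[k]-w*t[2])
    return np.linalg.lstsq(np.array(A),np.array(b),rcond=None)[0]
E
python3 - <<'E'
from h import *
t=cv2.imread("pics/top0.png");s=cv2.imread("pics/scene0.png")
bt={"key":(207,232,230,250),"other":(243,210,270,234),"roof":(298,160,328,178),"side":(266,160,281,178)}
bs={"key":(232,187,248,202),"other":(264,187,284,206),"roof":(318,155,342,175),"side":(298,145,310,163)}
for k in bt:
    a,ra=blob(t,*bt[k],60);b,rb=blob(s,*bs[k],60)
    print(k,a.round(1),ra,b.round(1),rb,tri(a,b).round(4))
T=lambda x,y:(165+x/3.5,110+y/3.5); S=lambda x,y:(190+x/4,125+y/4)
for p in [(403,312),(618,312),(415,56),(615,62)]: print("frame",ray("top",*T(*p),.166).round(4))
for p in [(417,200),(592,285),(735,102),(578,40)]: print("frameS",ray("scene",*S(*p),.166).round(4))
for p in [(408,410),(618,410)]: print("front",ray("top",*T(*p),.055).round(4))
E
```

```text
key [217.7 240.2] (np.int32(213), np.int32(235), np.int32(11), np.int32(11), np.int32(90)) [239.  194.7] (np.int32(235), np.int32(191), np.int32(9), np.int32(8), np.int32(53)) [0.4662 0.3279 0.0088]
other [255.6 222.4] (np.int32(248), np.int32(216), np.int32(16), np.int32(14), np.int32(175)) [273.1 195.9] (np.int32(267), np.int32(191), np.int32(13), np.int32(11), np.int32(117)) [0.5241 0.2178 0.0148]
roof [311.5 169.1] (np.int32(302), np.int32(168), np.int32(19), np.int32(4), np.int32(59)) [330.2 165.8] (np.int32(324), np.int32(161), np.int32(14), np.int32(10), np.int32(66)) [0.6273 0.0467 0.1683]
side [274.3 169. ] (np.int32(270), np.int32(165), np.int32(9), np.int32(9), np.int32(70)) [303.4 155. ] (np.int32(301), np.int32(150), np.int32(6), np.int32(11), np.int32(54)) [0.63   0.1543 0.1602]
frame [0.5303 0.1311 0.166 ]
frame [ 0.534  -0.0401  0.166 ]
frame [0.7763 0.1355 0.166 ]
frame [ 0.7738 -0.0364  0.166 ]
frameS [0.5318 0.1228 0.166 ]
frameS [ 0.5295 -0.0406  0.166 ]
frameS [ 0.7719 -0.0376  0.166 ]
frameS [0.7696 0.116  0.166 ]
front [0.4934 0.1332 0.055 ]
front [ 0.4971 -0.044   0.055 ]
```

Emit:
servo_tool(
  moves=[255, 0.6, -0.4, 0.8, 0.5, 255, 0.8, -0.6, 0.8, 0.5, 255, 0.9, -0.7, 0.6, 0.5, 255, 0.9, -0.7, 0, 0.5, 255, 0.9, -0.7, 0, 0.5, 255, 0.9, -0.7, 0, 0.5, 255, 0.9, -0.7, 0, 0.5, 255, 0.9, -0.7, 0, 0.65],
  newtons=20,
)

```text
clock: 1.1
eef_pos: [0.4028, 0.3679, 0.2601]
eef_rot: [[-1.0, -0.001, -0.0], [-0.001, 1.0, -0.0], [0.0, -0.0, -1.0]]
force: [-0.6, 1.3, -1.2]
finger_gap: 0.0176
finger_force: 0.0
```

Emit:
servo_tool(
  moves=[255, 0.9, -0.8, 0, 0, 255, 0.9, -0.8, 0, 0, 255, 0.9, -0.8, 0, 0, 255, 0.9, -0.8, 0, 0, 255, 0.9, -0.8, 0, 0, 255, 0.9, -0.8, 0, 0, 255, 0.9, -0.8, 0, 0, 255, 0.9, -0.8, 0, 0],
)

```text
clock: 2.1
eef_pos: [0.5828, 0.2078, 0.26]
eef_rot: [[-1.0, 0.001, -0.001], [0.001, 1.0, -0.0], [0.001, -0.0, -1.0]]
force: [0.2, 1.6, -0.7]
finger_gap: 0.0001
finger_force: 0.0
```

Emit:
servo_tool(
  moves=[255, 0.8, -0.6, 0, 0, 255, 0.8, -0.6, 0, 0, 255, 0.8, -0.5, 0, 0, 255, 0.7, -0.4, 0, 0, 255, 0, 0, -0.5, 0, 255, 0, 0, -0.5, 0, 255, 0, 0, 0, 0, 255, 0, 0, 0, 0],
)

```text
clock: 3.1
eef_pos: [0.6594, 0.1565, 0.2359]
eef_rot: [[-1.0, 0.001, 0.001], [0.001, 1.0, 0.0], [-0.001, 0.0, -1.0]]
force: [0.7, 0.5, -0.1]
finger_gap: -0.0002
finger_force: 0.0
```

```bash
python3 - <<'E'
from h import *
t=grab("top","pics/t1.png");s=grab("scene","pics/s1.png")
a=cv2.resize(t[120:220,230:380],(600,400),interpolation=cv2.INTER_CUBIC)
b=cv2.resize(s[110:210,280:400],(480,400),interpolation=cv2.INTER_CUBIC)
cv2.imwrite("pics/c1.png",np.hstack([cv2.resize(a,(400,400))if 0 else a[:, :400],b[:,:400]]))
E
```

```text
(no output)
```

View pics/c1.png

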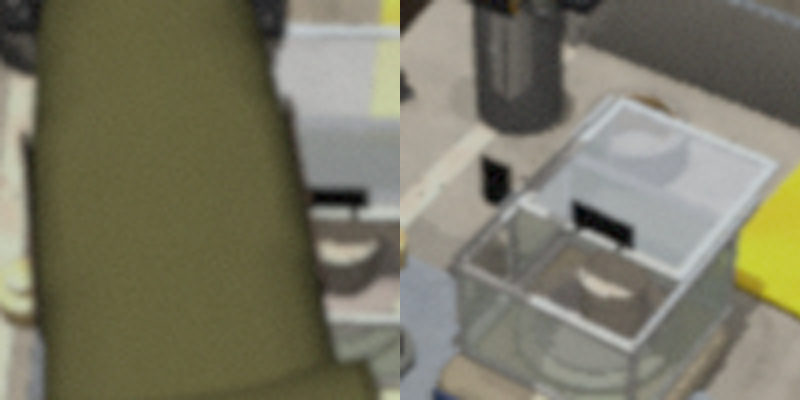

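The top view is blocked by the arm. In the scene view the fingertips are above and behind the side tab, which is at crop (495,180), and clear of it. I'll go down.

Emit:
servo_tool(
  moves=[255, 0, 0, -0.5, 0, 255, 0, 0, -0.5, 0, 255, 0, 0, -0.5, 0, 255, 0, 0, -0.5, 0, 255, 0, 0, -0.5, 0, 255, -0.2, 0, 0, 0, 255, -0.2, 0, 0, 0, 255, -0.2, 0, 0, 0],
)

```text
clock: 4.2
eef_pos: [0.6445, 0.1562, 0.1736]
eef_rot: [[-1.0, 0.001, 0.001], [0.001, 1.0, 0.0], [-0.001, 0.0, -1.0]]
force: [0.2, -0.1, 0.3]
finger_gap: 0.0007
finger_force: 0.0
```

Emit:
servo_tool(
  moves=[255, -0.2, 0, 0, 0, 255, -0.2, 0, 0, 0, 255, -0.2, 0, 0, 0, 255, -0.2, 0, 0, 0, 255, -0.2, 0, 0, 0, 255, -0.2, 0, 0, 0, 255, -0.2, 0, 0, 0, 255, -0.2, 0, 0, 0],
)

```text
clock: 5.2
eef_pos: [0.6043, 0.1561, 0.1729]
eef_rot: [[-1.0, 0.001, -0.0], [0.001, 1.0, 0.0], [0.0, 0.0, -1.0]]
force: [1.9, 1.0, 1.2]
finger_gap: 0.0001
finger_force: 0.9
```

Emit:
servo_tool(
  moves=[255, -0.2, 0, 0, 0, 255, -0.2, 0, 0, 0, 255, -0.2, 0, 0, 0, 255, -0.2, 0, 0, 0, 255, -0.2, 0, 0, 0, 255, -0.1, 0, 0, 0, 255, -0.1, 0, 0, 0, 255, -0.1, 0, 0, 0],
)

```text
clock: 6.2
eef_pos: [0.572, 0.1561, 0.1729]
eef_rot: [[-1.0, 0.001, -0.0], [0.001, 1.0, -0.0], [0.0, -0.0, -1.0]]
force: [2.1, 2.4, -0.0]
finger_gap: 0.0004
finger_force: 0.8
```

Emit:
servo_tool(
  moves=[255, -0.1, 0, 0, 0, 255, -0.1, 0, 0, 0, 255, -0.1, 0, 0, 0, 255, -0.1, 0, 0, 0, 255, 0, 0, 0, 0, 255, 0, 0, 0, 0, 255, 0, 0, 0, 0, 255, 0, 0, 0, 0],
)

```text
clock: 7.2
eef_pos: [0.5622, 0.1561, 0.1729]
eef_rot: [[-1.0, 0.001, -0.0], [0.001, 1.0, -0.0], [0.0, -0.0, -1.0]]
force: [0.0, 0.1, 0.1]
finger_gap: 0.0003
finger_force: 0.0
```

Emit:
servo_tool(
  moves=[255, -0.08, 0, 0, 0, 255, -0.08, 0, 0, 0, 255, -0.08, 0, 0, 0, 255, -0.08, 0, 0, 0, 255, 0, 0, 0, 0, 255, 0, 0, 0, 0, 255, 0, 0, 0, 0, 255, 0, 0, 0, 0],
)

```text
clock: 8.2
eef_pos: [0.5569, 0.1561, 0.1731]
eef_rot: [[-1.0, 0.002, 0.007], [0.002, 1.0, 0.001], [-0.007, 0.001, -1.0]]
force: [25.0, 1.7, -11.9]
finger_gap: 0.0003
finger_force: 12.7
```

Side window is at its stop (25 N). I'll back off, rise and go behind the roof tab.

Emit:
servo_tool(
  moves=[255, 0.3, 0, 0, 0, 255, 0.2, 0, 0.3, 0, 255, 0, 0, 0.8, 0, 255, 0, 0, 0.9, 0, 255, 0.6, -0.6, 0, 0, 255, 0.8, -0.9, 0, 0, 255, 0.8, -0.9, 0, 0, 255, 0.8, -0.9, 0, 0],
)

```text
clock: 9.2
eef_pos: [0.6426, 0.0717, 0.2218]
eef_rot: [[-1.0, 0.002, -0.001], [0.002, 1.0, -0.0], [0.001, -0.0, -1.0]]
force: [0.2, -0.1, -0.3]
finger_gap: 0.0005
finger_force: 0.0
```

Emit:
servo_tool(
  moves=[255, 0.6, -0.9, 0, 0, 255, 0, -0.2, 0, 0, 255, 0, 0, 0, 0, 255, 0, 0, 0, 0, 255, 0, 0, 0, 0, 255, 0, 0, 0, 0, 255, 0, 0, 0, 0, 255, 0, 0, 0, 0],
)

```text
clock: 10.2
eef_pos: [0.6566, 0.0461, 0.2229]
eef_rot: [[-1.0, 0.001, -0.0], [0.001, 1.0, -0.0], [0.0, -0.0, -1.0]]
force: [-0.3, -0.6, -0.2]
finger_gap: 0.0003
finger_force: 0.0
```

Emit:
servo_tool(
  moves=[255, 0, 0, -0.5, 0, 255, 0, 0, -0.5, 0, 255, 0, 0, -0.5, 0, 255, 0, 0, -0.46, 0, 255, -0.2, 0, 0, 0, 255, -0.2, 0, 0, 0, 255, -0.2, 0, 0, 0, 255, -0.2, 0, 0, 0],
)

```text
clock: 11.2
eef_pos: [0.6364, 0.0461, 0.1744]
eef_rot: [[-1.0, 0.001, 0.001], [0.001, 1.0, -0.0], [-0.001, -0.0, -1.0]]
force: [-0.4, 0.3, 0.1]
finger_gap: 0.0008
finger_force: 0.0
```

Emit:
servo_tool(
  moves=[255, -0.2, 0, 0, 0, 255, -0.2, 0, 0, 0, 255, -0.2, 0, 0, 0, 255, -0.2, 0, 0, 0, 255, -0.2, 0, 0, 0, 255, -0.2, 0, 0, 0, 255, -0.2, 0, 0, 0, 255, -0.2, 0, 0, 0],
)

```text
clock: 12.2
eef_pos: [0.5963, 0.0461, 0.1739]
eef_rot: [[-1.0, 0.001, -0.0], [0.001, 1.0, 0.0], [0.0, 0.0, -1.0]]
force: [2.2, 1.6, 1.3]
finger_gap: 0.0005
finger_force: 0.9
```

Emit:
servo_tool(
  moves=[255, -0.2, 0, 0, 0, 255, -0.2, 0, 0, 0, 255, -0.2, 0, 0, 0, 255, -0.2, 0, 0, 0, 255, -0.15, 0, 0, 0, 255, -0.1, 0, 0, 0, 255, -0.1, 0, 0, 0, 255, 0, 0, 0, 0],
)

```text
clock: 13.2
eef_pos: [0.5677, 0.046, 0.1739]
eef_rot: [[-1.0, 0.001, -0.0], [0.001, 1.0, -0.0], [0.0, -0.0, -1.0]]
force: [-0.4, -0.2, -0.3]
finger_gap: 0.0001
finger_force: 0.0
```

Emit:
servo_tool(
  moves=[255, -0.08, 0, 0, 0, 255, -0.08, 0, 0, 0, 255, 0, 0, 0, 0, 255, 0, 0, 0, 0, 255, 0, 0, 0, 0, 255, 0, 0, 0, 0, 255, 0, 0, 0, 0, 255, 0, 0, 0, 0],
)

```text
clock: 14.2
eef_pos: [0.5639, 0.0461, 0.1739]
eef_rot: [[-1.0, 0.001, -0.0], [0.001, 1.0, 0.0], [0.0, 0.0, -1.0]]
force: [0.1, 0.0, 0.3]
finger_gap: 0.0004
finger_force: 0.0
```

Emit:
servo_tool(
  moves=[255, -0.08, 0, 0, 0, 255, -0.08, 0, 0, 0, 255, 0, 0, 0, 0, 255, 0, 0, 0, 0, 255, 0, 0, 0, 0, 255, 0, 0, 0, 0, 255, 0, 0, 0, 0, 255, 0, 0, 0, 0],
)

```text
clock: 15.2
eef_pos: [0.5599, 0.0461, 0.1739]
eef_rot: [[-1.0, 0.001, -0.0], [0.001, 1.0, -0.0], [0.0, -0.0, -1.0]]
force: [-0.4, -0.8, 1.0]
finger_gap: 0.0005
finger_force: 0.0
```

Emit:
servo_tool(
  moves=[255, -0.06, 0, 0, 0, 255, -0.06, 0, 0, 0, 255, 0, 0, 0, 0, 255, 0, 0, 0, 0, 255, 0, 0, 0, 0, 255, 0, 0, 0, 0, 255, 0, 0, 0, 0, 255, 0, 0, 0, 0],
)

```text
clock: 16.2
eef_pos: [0.5569, 0.0461, 0.1739]
eef_rot: [[-1.0, 0.001, -0.0], [0.001, 1.0, -0.0], [0.0, -0.0, -1.0]]
force: [0.2, 0.9, -0.5]
finger_gap: 0.0005
finger_force: 0.0
```

Emit:
servo_tool(
  moves=[255, -0.06, 0, 0, 0, 255, -0.06, 0, 0, 0, 255, 0, 0, 0, 0, 255, 0, 0, 0, 0, 255, 0, 0, 0, 0, 255, 0, 0, 0, 0, 255, 0, 0, 0, 0, 255, 0, 0, 0, 0],
)

```text
clock: 17.2
eef_pos: [0.5556, 0.0461, 0.1741]
eef_rot: [[-1.0, 0.001, 0.005], [0.001, 1.0, 0.0], [-0.005, 0.0, -1.0]]
force: [15.8, 1.4, -8.0]
finger_gap: 0.0003
finger_force: 7.8
```

Emit:
servo_tool(
  moves=[255, -0.05, 0, 0, 0, 255, -0.05, 0, 0, 0, 255, 0, 0, 0, 0, 255, 0, 0, 0, 0, 255, 0, 0, 0, 0, 255, 0, 0, 0, 0, 255, 0, 0, 0, 0, 255, 0, 0, 0, 0],
)

```text
clock: 18.2
eef_pos: [0.5554, 0.0461, 0.1742]
eef_rot: [[-1.0, 0.002, 0.011], [0.002, 1.0, 0.0], [-0.011, 0.0, -1.0]]
force: [35.2, 1.9, -18.4]
finger_gap: 0.0006
finger_force: 17.6
```

Roof window is at its stop too. Next I retreat and move over the tare key.

Emit:
servo_tool(
  moves=[255, 0.3, 0, 0, 0, 255, 0.2, 0, 0.3, 0, 255, 0, 0, 0.9, 0, 255, 0, 0, 0.9, 0, 255, 0, 0.6, 0, 0, 255, -0.1, 0.9, 0, 0, 255, -0.3, 0.9, 0, 0, 255, -0.4, 0.9, 0, 0],
)

```text
clock: 19.2
eef_pos: [0.5432, 0.1301, 0.2253]
eef_rot: [[-1.0, 0.001, -0.002], [0.001, 1.0, -0.0], [0.002, -0.0, -1.0]]
force: [0.4, 1.1, -0.4]
finger_gap: 0.0005
finger_force: 0.0
```

Emit:
servo_tool(
  moves=[255, -0.5, 0.9, 0, 0, 255, -0.5, 0.9, 0, 0, 255, -0.5, 0.9, 0, 0, 255, -0.5, 0.9, 0, 0, 255, -0.5, 0.9, 0, 0, 255, -0.5, 0.9, 0, 0, 255, -0.3, 0.9, 0, 0, 255, 0, 0.9, 0, 0],
)

```text
clock: 20.2
eef_pos: [0.4606, 0.3101, 0.2258]
eef_rot: [[-1.0, 0.001, -0.001], [0.001, 1.0, -0.0], [0.001, -0.0, -1.0]]
force: [0.5, -0.2, -0.5]
finger_gap: 0.0006
finger_force: 0.0
```

```bash
python3 - <<'E'
from h import *
for z in(.01,.02,.03): print(ray("top",217.7,240.2,z).round(4),ray("scene",239,194.7,z).round(4))
t=grab("top","pics/t2.png");s=grab("scene","pics/s2.png")
a=cv2.resize(t[120:280,190:350],(400,400),interpolation=cv2.INTER_CUBIC)
b=cv2.resize(s[110:240,220:350],(400,400),interpolation=cv2.INTER_CUBIC)
cv2.imwrite("pics/c2.png",np.hstack([a,b]))
E
```

```text
[0.4659 0.3277 0.01  ] [0.4653 0.3273 0.01  ]
[0.4619 0.3253 0.02  ] [0.4593 0.3202 0.02  ]
[0.458  0.3229 0.03  ] [0.4534 0.3131 0.03  ]
```

View pics/c2.png

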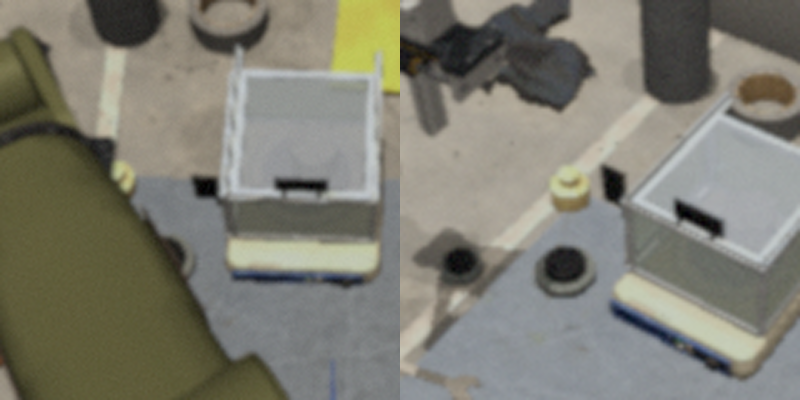

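Both windows look shut: roof tab at crop (302,186), side tab at (206,186). The gripper hovers over the smaller key at crop (462,262). I'll go down.

Emit:
servo_tool(
  moves=[255, 0.1, 0.6, -0.8, 0, 255, 0, 0, -0.9, 0, 255, 0, 0, -0.9, 0, 255, 0, 0, -0.9, 0, 255, 0, 0, -0.9, 0, 255, 0, 0, -0.9, 0, 255, 0, 0, -0.8, 0, 255, 0, 0, -0.3, 0],
)

```text
clock: 21.3
eef_pos: [0.4636, 0.3231, 0.0651]
eef_rot: [[-1.0, 0.002, -0.002], [0.002, 1.0, -0.001], [0.002, -0.001, -1.0]]
force: [0.2, 0.8, -0.3]
finger_gap: 0.0004
finger_force: 0.0
```

```bash
python3 - <<'E'
from h import *
t=grab("top","pics/t3.png");s=grab("scene","pics/s3.png")
p=arm.read_state()["eef_pos"];print(p,proj("scene",p))
cv2.imwrite("pics/c3.png",cv2.resize(s[150:220,200:290],(720,560),interpolation=cv2.INTER_CUBIC))
E
```

```text
[0.46383998 0.32331464 0.06585456] [237.02765016 184.77320586]
```

View pics/c3.png

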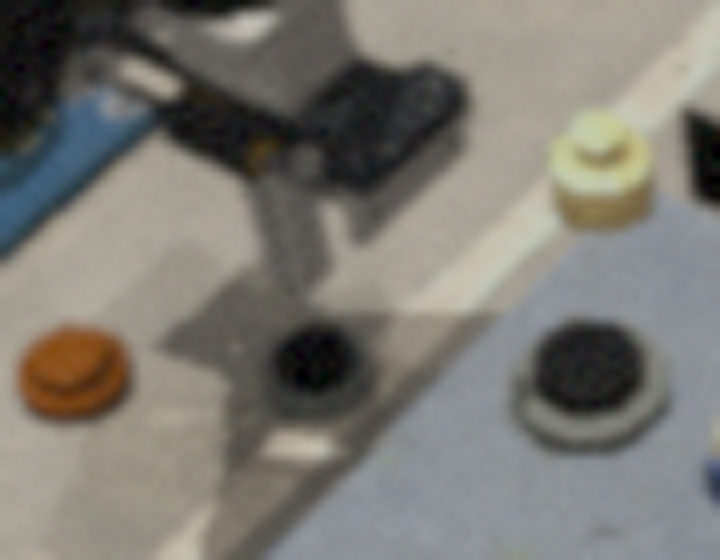

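The fingertip at crop (297,280) is right over the key at (316,358). I'll go down slowly, watching the force.

Emit:
servo_tool(
  moves=[255, 0, 0, -0.4, 0, 255, 0, 0, -0.4, 0, 255, 0, 0, -0.2, 0, 255, 0, 0, -0.1, 0, 255, 0, 0, -0.1, 0, 255, 0, 0, -0.1, 0, 255, 0, 0, 0, 0, 255, 0, 0, 0, 0],
)

```text
clock: 22.4
eef_pos: [0.464, 0.3236, 0.0341]
eef_rot: [[-1.0, 0.001, 0.0], [0.001, 1.0, 0.0], [-0.0, 0.0, -1.0]]
force: [0.2, 0.0, -0.0]
finger_gap: 0.0005
finger_force: 0.0
```

Emit:
servo_tool(
  moves=[255, 0, 0, -0.08, 0, 255, 0, 0, -0.08, 0, 255, 0, 0, -0.08, 0, 255, 0, 0, 0, 0, 255, 0, 0, 0, 0, 255, 0, 0, 0, 0, 255, 0, 0, 0, 0, 255, 0, 0, 0, 0],
)

```text
clock: 23.4
eef_pos: [0.4639, 0.3236, 0.028]
eef_rot: [[-1.0, 0.001, 0.0], [0.001, 1.0, 0.0], [-0.0, 0.0, -1.0]]
force: [0.4, 0.2, 0.1]
finger_gap: 0.0006
finger_force: 0.0
```

Emit:
servo_tool(
  moves=[255, 0, 0, -0.08, 0, 255, 0, 0, -0.08, 0, 255, 0, 0, 0, 0, 255, 0, 0, 0, 0, 255, 0, 0, 0, 0, 255, 0, 0, 0, 0, 255, 0, 0, 0, 0, 255, 0, 0, 0, 0],
)

```text
clock: 24.4
eef_pos: [0.4639, 0.3236, 0.0239]
eef_rot: [[-1.0, 0.001, -0.0], [0.001, 1.0, -0.0], [0.0, -0.0, -1.0]]
force: [-0.1, 0.1, -0.1]
finger_gap: 0.0004
finger_force: 0.0
```

Emit:
servo_tool(
  moves=[255, 0, 0, -0.08, 0, 255, 0, 0, -0.04, 0, 255, 0, 0, 0, 0, 255, 0, 0, 0, 0, 255, 0, 0, 0, 0, 255, 0, 0, 0, 0, 255, 0, 0, 0, 0, 255, 0, 0, 0, 0],
)

```text
clock: 25.4
eef_pos: [0.464, 0.3236, 0.021]
eef_rot: [[-1.0, 0.001, 0.0], [0.001, 1.0, 0.0], [-0.0, 0.0, -1.0]]
force: [0.8, 0.5, 2.4]
finger_gap: 0.0004
finger_force: 0.9
```

Emit:
servo_tool(
  moves=[255, 0, 0, -0.06, 0, 255, 0, 0, -0.06, 0, 255, 0, 0, 0, 0, 255, 0, 0, 0, 0, 255, 0, 0, 0, 0, 255, 0, 0, 0, 0, 255, 0, 0, 0, 0, 255, 0, 0, 0, 0],
)

```text
clock: 26.4
eef_pos: [0.464, 0.3236, 0.018]
eef_rot: [[-1.0, 0.001, 0.0], [0.001, 1.0, 0.0], [-0.0, 0.0, -1.0]]
force: [2.1, 1.7, 2.8]
finger_gap: 0.0004
finger_force: 1.7
```

Emit:
servo_tool(
  moves=[255, 0, 0, -0.04, 0, 255, 0, 0, -0.04, 0, 255, 0, 0, 0, 0, 255, 0, 0, 0, 0, 255, 0, 0, 0, 0, 255, 0, 0, 0, 0, 255, 0, 0, 0, 0, 255, 0, 0, 0, 0],
)

```text
clock: 27.4
eef_pos: [0.464, 0.3236, 0.0162]
eef_rot: [[-1.0, 0.001, 0.0], [0.001, 1.0, 0.0], [-0.0, 0.0, -1.0]]
force: [0.6, 0.9, 7.9]
finger_gap: 0.0001
finger_force: 3.8
```

Emit:
servo_tool(
  moves=[255, 0, 0, -0.04, 0, 255, 0, 0, 0, 0, 255, 0, 0, 0, 0, 255, 0, 0, 0, 0, 255, 0, 0, 0, 0, 255, 0, 0, 0, 0, 255, 0, 0, 0, 0, 255, 0, 0, 0, 0],
)

```text
clock: 28.4
eef_pos: [0.4641, 0.3237, 0.016]
eef_rot: [[-1.0, 0.001, 0.001], [0.001, 1.0, 0.0], [-0.001, 0.0, -1.0]]
force: [-3.6, -2.8, 16.1]
finger_gap: 0.0005
finger_force: 8.6
```

Key fully down, with the force rising hard against its stop. I'll release and rise.

Emit:
servo_tool(
  moves=[255, 0, 0, 0.3, 0, 255, 0, 0, 0.5, 0, 255, 0, 0, 0.9, 0, 255, 0, 0, 0.9, 0, 255, 0, 0, 0.9, 0, 255, 0, 0, 0.9, 0, 255, 0, 0, 0.9, 0, 255, 0, 0, 0.9, 0],
)

```text
clock: 29.4
eef_pos: [0.4635, 0.3233, 0.1707]
eef_rot: [[-1.0, 0.001, -0.001], [0.001, 1.0, -0.001], [0.001, -0.001, -1.0]]
force: [-0.0, -0.2, 0.0]
finger_gap: 0.0005
finger_force: 0.0
```

Emit:
servo_tool(
  moves=[255, -0.5, 0.5, 0, 0, 255, -0.5, 0.5, 0, 0, 255, -0.5, 0.5, 0, 0, 255, -0.5, 0.5, 0, 0, 255, 0, 0, 0, 0, 255, 0, 0, 0, 0, 255, 0, 0, 0, 0, 255, 0, 0, 0, 0],
)

```text
clock: 30.4
eef_pos: [0.4142, 0.3733, 0.1699]
eef_rot: [[-1.0, 0.002, 0.0], [0.002, 1.0, -0.0], [-0.0, -0.0, -1.0]]
force: [-0.6, -0.1, -0.4]
finger_gap: 0.0005
finger_force: 0.0
```

```bash
python3 - <<'E'
from h import *
t=grab("top","pics/t4.png");s=grab("scene","pics/s4.png")
a=cv2.resize(t[120:280,190:350],(400,400),interpolation=cv2.INTER_CUBIC)
b=cv2.resize(s[110:240,220:350],(400,400),interpolation=cv2.INTER_CUBIC)
cv2.imwrite("pics/c4.png",np.hstack([a,b]))
E
```

```text
(no output)
```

View pics/c4.png

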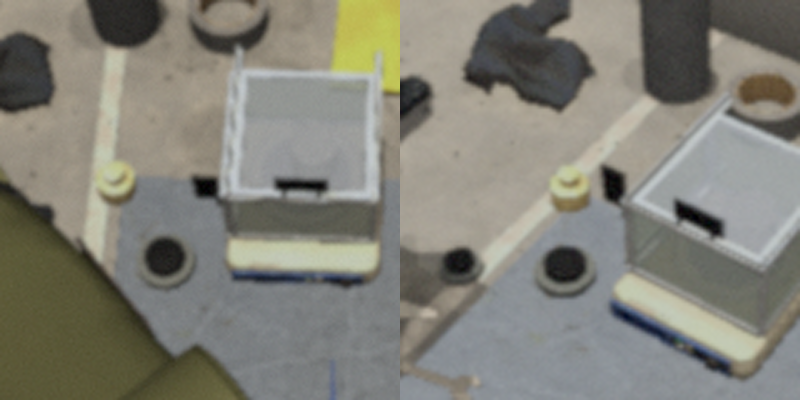

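Both windows are still shut (tabs at crop (302,186) and (206,186)). The key at (460,262) is free and nothing else visible has moved, so I'm handing in.

```bash
python3 -c "
from bench import arm
print(arm.sign_off())"
```

```text
the job is handed in; nothing more can be done
None
```

I pushed the side window and then the roof window shut against their stops, pressed the tare key right down and released it, and handed the job in at about 30 s; the hand-in returned no verdict.

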